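# Load a bead tin into the spring magazine

## Robot

A 6-joint arm with a two-finger parallel gripper is mounted at the origin on the work surface. World frame = base frame: x ahead of the robot, y to its left, z up, the work surface at z = 0. Lengths are in m, angles in rad, forces in N, time in s.
With the tool pointing down it reaches from about 0.25 to 0.725 m from the base axis. Payload 4 kg.
Tool frame: the origin (TCP) lies between the finger pads; the fingertips stand 17 mm ahead of it and the grasp point (between the pads) lies 2 mm behind it; z points along the fingers, y is the direction in which the jaws open and shut (so a half turn about z gives the same grasp; the last joint's range is limited). The gripper opens to 85 mm and grips with 20 to 120 N. Pads are 22 mm wide; open, the fingers measure 114 mm over their backs; the gripper's body (76 mm by 85 mm) begins 54 mm behind the grasp point. The pads swing forward as they close: fully open they stand 13 mm farther back than shut.
Start: joints at [1.117, 0.241, 0.005, 1.335, 0, 1.571], TCP at [0.219, 0.449, 0.226] pointing down, gripper open.
Joint ranges: [-2.72, 2.72], [-1.05, 1.87], [-1.09, 1.28], [-1.99, 2.15], [-1.42, 1.44], [-3.14, 3.14]. Speed limits (rad/s): [2.79, 2.79, 3.14, 3.14, 3.14, 3.14].

## Interface

Orientations are given as a unit quaternion [x, y, z, w].
In Python, from workcell import monitor, imaging, bot, models gives the robot as it stands. The module is installed in compiled form; this text tells all that it offers.
- The arm moves only by the tool jog_arm, never from a script. Its argument "moves" is a list of rows, each a list of 2 entries, a list of its own where there are three numbers: the shift along the tool's x, y, z in mm, then the turn about the tool's z in degrees. In form: [[[tx, ty, tz], spin], ...]. A call has 1 to 12 rows; each row is the pose to reach, as a shift and turn from the pose commanded when the call began, along the tool's axes at that moment; what a row does not reach only later rows make up. A row lasts 1/10 s, in which the tool goes at most 50 mm and 8.59 degrees, less where a joint would pass 70% of its speed; a pose out of reach is approached as far as the arm can. A call with a gripper value outside its range is refused whole. "hand" is the finger opening in mm, from 0 to 85.4, set as the call begins (left out, the last holds). The fingers move at their own pace and stop on an object; the grip force is fixed at half the most. Time passes only in rows, so rows that repeat a pose let the fingers close. It gives the time, the measured TCP pose, the force and the opening at its end, in the units of the state.
- monitor.get_obs(): the state, without advancing time (a new reading comes with each control period).
- imaging.camera(name): name is "side" or "top" or "wrist"; returns the picture (420x560x3 uint8, red, green, blue); there is no depth.
- imaging.calibration(name): a dict with "camera_matrix" (3x3 intrinsics, pixels), "rvec" (rotation vector, rad) and "tvec" (3), from world to camera coordinates, as OpenCV has them; the wrist camera has in their place "hand_eye" (4x4, takes a point from camera to tool coordinates, whose origin is the TCP and whose axes are the flange's). Camera axes: x right, y down, z forward; pixel columns grow to the right and rows downward; lengths in m; the calibration is good to about 2 mm. A picture is of the moment at which its call begins: read the wrist's pose just before it. calibration takes no time and is no camera call.
- bot.job_done(): hands the job in, once; it reports no verdict.
Trained networks look in the newest picture that a camera, given by its name, has taken for a name from the list of things; names that differ only in an ending like _2 or _b are one class to them, and where a whole thing is asked for, a point or a joint stands for the part that bears it (a point fixed in the world has none). Each returns a list of dicts, best first, with "confidence" (0 to 1); they miss things now and then, are a little off and sometimes report something else, mostly with a low value. They report only what shows in the picture. A call takes as long as a camera call. They do not tell look-alikes from the thing itself.
- models.look_for(camera, thing): "centre" ([column, row] in pixels, amid what is visible of it).
- models.regions_of(camera, thing): "region" (420x560 bool, what is visible of it) and "centre" ([column, row] in pixels, amid what is visible of it).
- models.landmark_of(camera, thing): "centre" ([column, row] in pixels: a listed point, or the origin of a listed thing).
The state is a dict: "clock": time; "joint_pos": joint angles; "joint_vel": joint speeds; "tau": joint torques, N m; "eef_pos": TCP position; "tool_rot": TCP orientation; "ft_force": force on the tool from outside, world axes, zero at the start; "ft_torque": the same for the moment, N m; "grip_width": finger opening in m.
Only numpy, scipy, OpenCV 4.12 (cv2) and the standard library are available. Lean on these libraries where they do the work, as an engineer would, in place of code of your own. Each camera call takes 0.05 s, during which the arm holds its last target. There are 200 camera calls.

## Task

On the bead-shop counter, take the wide, flat, round metal tin (not the small, the tall or the square one) and set it lid up on the sprung plate of the magazine, between the four guide posts. Press it down against the spring until it has gone right under both brass side catches, then let go so that the catches hold it down.

Things in the scene. Friction and masses are not known exactly. Their poses are not given: they have to be found in the camera images.
- tin: the wide, flat, round closed aluminium tin: a plain disc 62 mm in diameter, 22 mm high, about 90 g. Origin at the centre of its underside, z up through the lid; it starts flat on the counter, lid up. Not wanted, also bare metal and near it: a small round tin (42 mm wide, 18 high), a tall round tin (62 wide, 50 high), a square tin (64 wide, 22 high).
- magazine: fixed spring magazine; wooden base 150 (x) x 110 (y) x 18 mm. Origin: centre of its underside, on the well's axis, z up. Round sprung plate 48 mm wide, top at 70 mm height when free. 4 steel posts 10 mm thick at 37 deg either side of +x and -x, 38 mm from the axis (2 mm play round the tin), flaring 10 mm outward from 80 mm height to tops at 103 mm. Sides +y, -y are open for fingers (50 mm gap).
- catches (a point): point on the magazine's axis level with the flat undersides of its two brass spring catches, 54 mm above the magazine's origin, same axes. Catches on +x and -x reach in to 26 mm from the axis; slopes on top, up to 76 mm high, let the tin push them outward on its way down; they snap back over it once its top is below this point. Their brackets: 72 mm high, to 65 mm out.
- follower (a joint): how far the sprung plate is pushed down, in m: 0 free, 0.044 at the bottom stop, about 0.038 with the tin held under the catches. The spring pushes up with about 3 N at the top and 8 N at the bottom; pushing the tin past the catches takes about 8 to 12 N in all, so 20 N is ample.
Mind the look-alikes: they are no part of the job. What is shaped like the tin but brown or orange is not meant. What is shaped like the magazine but blue or turquoise is not meant.

How it is judged:
At the end, for the whole second after the job is handed in: The wide flat tin rests in the magazine on the pressed-down plate (pushed down at least 30 mm), held under the catches: underside 24 to 34 mm above the magazine's origin, within 10 mm of its axis, lid up and level within 10 degrees, at rest (z of tin in the frame of magazine between 0.024 and 0.034 m and horizontal distance between tin and magazine below 0.01 m and angle between tin's own z axis and vertical below 0.17 rad and value of joint follower above 0.03 m and linear speed of tin below 0.02 m/s); the robot touches nothing.
It also fails if it takes over 43 s, if anything falls off the work surface, if the arm or the gripper's body presses on something with over 40 N, if the wrist force passes 120 N, or if a joint passes its speed limit or range.

## Working session

There is one attempt and no reset: what is moved stays moved. The work goes in short steps, Python scripts to look and compute and a tool call to move; the robot and the scene stay as the last step left them, time stands still between calls to the robot, and variables do not carry over. Pictures are saved under pics/ and viewed, about 8 in all and at most 12, crops included, and the job is handed in when it is done.

Besides the shell and the picture viewer there is one more tool, called after "Request:" by a JSON object that holds its "op" and its "data". jog_arm: Moves the arm, as the interface text tells. Its arguments: {"type":"object","properties":{"moves":{"type":"array","items":{"type":"array"}},"hand":{"type":"number"}},"required":["moves"]}

```bash
mkdir -p pics; cat > h.py <<'E'
import numpy as np, cv2
from workcell import monitor, imaging, bot, models
from scipy.spatial.transform import Rotation as R
def ray(cam,px,obs=None):
    c=imaging.calibration(cam); K=np.array(c["camera_matrix"],float)
    d=np.linalg.solve(K,[px[0],px[1],1])
    if "rvec" in c:
        Rm=cv2.Rodrigues(np.array(c["rvec"],float))[0]; t=np.array(c["tvec"],float).ravel()
        return -Rm.T@t, Rm.T@d
    H=np.array(c["hand_eye"]); o=obs or monitor.get_obs(); T=R.from_quat(o["tool_rot"]).as_matrix()
    return T@H[:3,3]+np.array(o["eef_pos"]), T@H[:3,:3]@d
def at(cam,px,z,obs=None):
    o,d=ray(cam,px,obs); return (o+d*(z-o[2])/d[2])
def save(im,n): cv2.imwrite(f"pics/{n}.png",im[:,:,::-1])
E
python3 - <<'E'
from h import *
o=monitor.get_obs(); print(o["clock"],np.round(o["eef_pos"],4),np.round(o["tool_rot"],4),o["grip_width"],o["ft_force"])
ims=[imaging.camera(c) for c in("top","side")]
save(ims[0],"top0");save(ims[1],"side0")
for c in("top","side"):
  for t,z in(("tin",.011),("magazine",0.05)):
    for r in models.look_for(c,t): print(c,t,np.round(r["centre"]),round(r["confidence"],2),np.round(at(c,r["centre"],z),3))
  for t,z in(("tin",0),("catches",.054),("magazine",0)):
    for r in models.landmark_of(c,t): print(c,"lm",t,np.round(r["centre"]),round(r["confidence"],2),np.round(at(c,r["centre"],z),3))
E
```

```text
0.0 [0.2189 0.4488 0.225 ] [ 2.250e-01  9.744e-01 -1.000e-03 -2.000e-04] 0.08535213169079471 [-0.85904705 -0.11995922 -0.08815292]
top tin [355. 185.] 0.81 [ 0.456 -0.206  0.011]
top tin [363. 221.] 0.8 [ 0.355 -0.222  0.011]
top tin [347. 148.] 0.63 [ 0.564 -0.189  0.011]
top magazine [158. 292.] 0.68 [0.174 0.326 0.05 ]
top magazine [213. 153.] 0.59 [0.544 0.186 0.05 ]
top magazine [208. 227.] 0.58 [0.34 0.2  0.05]
top lm tin [360. 223.] 0.96 [ 0.35  -0.217  0.   ]
top lm tin [345. 149.] 0.67 [ 0.565 -0.186  0.   ]
top lm tin [356. 183.] 0.55 [ 0.462 -0.211  0.   ]
top lm catches [202. 227.] 0.82 [0.34  0.214 0.054]
top lm catches [149. 294.] 0.71 [0.171 0.348 0.054]
top lm magazine [155. 289.] 0.95 [0.181 0.349 0.   ]
top lm magazine [206. 229.] 0.94 [0.34  0.211 0.   ]
top lm magazine [214. 154.] 0.83 [0.555 0.19  0.   ]
side tin [329. 319.] 0.65 [ 0.453 -0.208  0.011]
side tin [280. 333.] 0.61 [ 0.346 -0.22   0.011]
side tin [372. 299.] 0.58 [ 0.554 -0.18   0.011]
side tin [327. 175.] 0.55 [0.562 0.215 0.011]
side magazine [328. 177.] 0.79 [0.548 0.166 0.05 ]
side magazine [176. 158.] 0.69 [0.18  0.319 0.05 ]
side magazine [246. 188.] 0.6 [0.342 0.169 0.05 ]
side lm tin [331. 319.] 0.74 [ 0.459 -0.202  0.   ]
side lm tin [277. 337.] 0.64 [ 0.341 -0.22   0.   ]
side lm tin [371. 304.] 0.59 [ 0.551 -0.184  0.   ]
side lm catches [248. 176.] 0.97 [0.352 0.208 0.054]
side lm catches [329. 163.] 0.93 [0.563 0.215 0.054]
side lm catches [174. 150.] 0.77 [0.177 0.349 0.054]
side lm magazine [329. 180.] 0.88 [0.565 0.207 0.   ]
side lm magazine [249. 192.] 0.77 [0.353 0.208 0.   ]
```

View pics/top0.png

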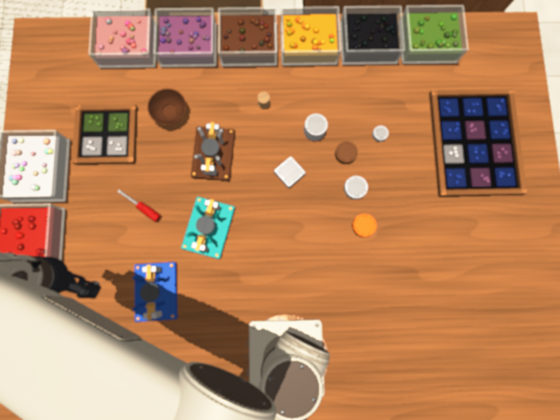

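View pics/side0.png

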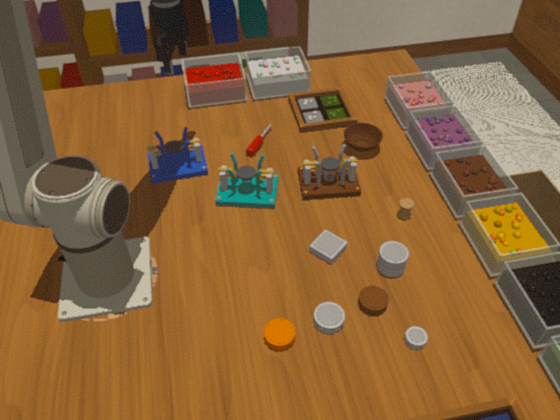

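The top view shows the round, flat metal tin at (356,187), the tall one at (316,126), the small one at (381,132) and the square one at (290,171). The true magazine is the brown wooden one at (213,153). The turquoise (208,227) and blue (156,292) ones are decoys. In the side view the tin is at (329,318) and the magazine at (329,178). I'll look at the magazine from above first, then go to the tin.

```bash
cat >> h.py <<'E'
def delta(target,yaw_y=None):
    """shift in tool axes (mm) from the measured pose to the world target; spin (deg) to bring tool y onto world angle yaw_y (deg, mod 180)"""
    o=monitor.get_obs(); T=R.from_quat(o["tool_rot"]).as_matrix()
    s=T.T@(np.array(target)-o["eef_pos"])*1000
    a=np.degrees(np.arctan2(T[1,1],T[0,1])); sp=None
    if yaw_y is not None: sp=-((yaw_y-a+90)%180-90)
    return np.round(s,1),a,sp,np.round(o["joint_pos"],2)
E
python3 - <<'E'
from h import *
print(np.round(imaging.calibration("wrist")["hand_eye"],3), np.round(imaging.calibration("wrist")["camera_matrix"]))
print(delta([.50,.17,.30],90), delta([.456,-.206,.2],90))
E
```

```text
[[-0.    -0.965 -0.262  0.066]
 [ 1.    -0.    -0.    -0.   ]
 [ 0.    -0.262  0.965 -0.148]
 [ 0.     0.     0.     1.   ]] [[324.   0. 285.]
 [  0. 324. 210.]
 [  0.   0.   1.]]
(array([-374.9, -128. ,  -74.1]), np.float64(63.99669509711241), np.float64(-26.003304902887592), array([1.12, 0.24, 0.  , 1.34, 0.  , 1.57])) (array([-500.2, -485.2,   25.9]), np.float64(63.99669509711241), np.float64(-26.003304902887592), array([1.12, 0.24, 0.  , 1.34, 0.  , 1.57]))
```

Request:
{"op": "jog_arm", "data": {"moves": [[[-45,-9,0],-3],[[-90,-18,3],-6],[[-135,-27,5],-9],[[-180,-36,8],-12],[[-225,-45,10],-15],[[-270,-54,13],-18],[[-315,-63,16],-21],[[-360,-70,20],-24],[[-400,-76,25],-26],[[-400,-76,25],-26],[[-400,-76,25],-26],[[-400,-76,25],-26]], "hand": 85}}

```text
clock: 1.8
eef_pos: [0.5447, 0.2062, 0.2009]
tool_rot: [-0.0, 1.0, 0.0, -0.0]
ft_force: [-0.1, 0.5, 0.6]
grip_width: 0.085
```

```bash
python3 - <<'E'
from h import *
o=monitor.get_obs(); print(o["clock"],np.round(o["eef_pos"],4),np.round(o["joint_vel"],3))
im=imaging.camera("wrist"); save(im,"w1")
for t,z in(("catches",.054),("magazine",0),("follower",.07)):
    for r in models.landmark_of("wrist",t): print("lm",t,np.round(r["centre"]),round(r["confidence"],2),np.round(at("wrist",r["centre"],z,o),4))
imaging.camera("top")
for t,z in(("catches",.054),("magazine",0)):
    for r in models.landmark_of("top",t): print("top",t,np.round(r["centre"]),round(r["confidence"],2),np.round(at("top",r["centre"],z),4))
E
```

```text
1.8 [0.5447 0.2062 0.2009] [ 0.017 -0.012 -0.004 -0.002 -0.003 -0.   ]
lm catches [273. 210.] 0.93 [0.5591 0.1942 0.054 ]
lm magazine [271. 213.] 0.65 [0.5766 0.1902 0.    ]
lm magazine [272. 200.] 0.62 [0.5624 0.1909 0.    ]Traceback (most recent call last):
  File "<stdin>", line 5, in <module>
ValueError: it knows: catches, magazine, tin
```

View pics/w1.png

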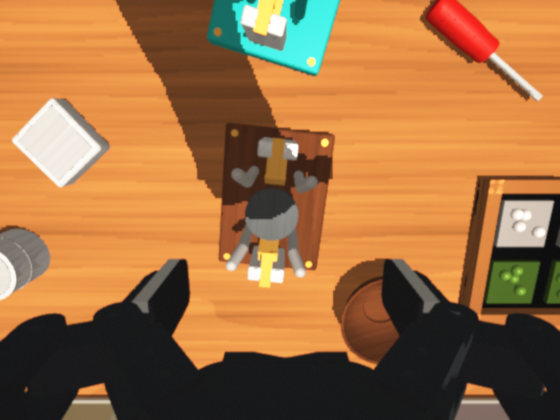

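```bash
python3 - <<'E'
from h import *
P=np.array([at("wrist",p,.018)[:2] for p in((234,132),(325,142),(309,264),(227,257))])
print(np.round(P,4),P.mean(0)); 
for a,b in((0,3),(1,2)): d=P[b]-P[a]; print(np.linalg.norm(d),np.degrees(np.arctan2(d[1],d[0])))
for a,b in((0,1),(3,2)): d=P[b]-P[a]; print(np.linalg.norm(d),np.degrees(np.arctan2(d[1],d[0])))
print("plate",at("wrist",(272,215),.07),[at("wrist",p,.07) for p in((245,215),(299,215),(272,187),(272,241))])
print(delta([.456,-.206,.15],90))
E
```

```text
[[0.4885 0.1552]
 [0.4981 0.2461]
 [0.6309 0.2328]
 [0.6227 0.1421]] [0.56003224 0.19406652]
0.1348556399243005 -5.576974342304697
0.13351244567620493 -5.726583044470903
0.09139502072088179 83.95092104499436
0.09104521108636823 84.79468885962967
plate [0.55934568 0.19444239 0.07      ] [array([0.55937926, 0.17020417, 0.07      ]), array([0.5593121 , 0.21868067, 0.07      ]), array([0.53378822, 0.19468205, 0.07      ]), array([0.58417969, 0.19420951, 0.07      ])]
(array([  89.4, -412.6,   51.2]), np.float64(90.10794558854322), np.float64(0.10794558854321679), array([0.36, 0.42, 0.19, 1.34, 0.  , 0.36]))
```

The wrist view shows the brown magazine: base screws at (234,132), (325,142), (309,264) and (227,257), plate at (272,215). Both give an axis at (0.560, 0.194) and a yaw of −5.6°. On to the tin.

Request:
{"op": "jog_arm", "data": {"moves": [[[10,-45,5],0.5],[[20,-92,10],1],[[30,-138,15],2],[[40,-184,20],3],[[50,-230,25],4],[[60,-276,30],5],[[70,-322,36],5.7],[[80,-368,43],5.7],[[89,-412,50],5.7],[[89,-412,50],5.7],[[89,-412,50],5.7],[[89,-412,50],5.7]]}}

```text
clock: 3.15
eef_pos: [0.4567, -0.205, 0.1513]
tool_rot: [0.049, 0.999, 0.0, 0.0]
ft_force: [0.1, 0.2, -0.3]
grip_width: 0.0854
```

```bash
python3 - <<'E'
from h import *
o=monitor.get_obs(); print(o["clock"],np.round(o["eef_pos"],4),np.round(o["joint_vel"],3))
im=imaging.camera("wrist"); save(im,"w2")
for r in models.landmark_of("wrist","tin"): print("lm",np.round(r["centre"]),round(r["confidence"],2),np.round(at("wrist",r["centre"],0,o),4))
for r in models.regions_of("wrist","tin"):
    (c,ax,an)=cv2.fitEllipse(max(cv2.findContours(r["region"].astype(np.uint8),0,1)[0],key=len))
    print("reg",np.round(r["centre"]),round(r["confidence"],2),np.round(c),np.round(ax),np.round(at("wrist",c,.018,o),4))
E
```

```text
3.15 [ 0.4567 -0.205   0.1513] [ 0.019 -0.001  0.001  0.    -0.001 -0.003]
lm [284. 189.] 0.95 [ 0.452  -0.2063  0.    ]
lm [254.  70.] 0.89 [ 0.3461 -0.2213  0.    ]
lm [316. 286.] 0.56 [ 0.5549 -0.1841  0.    ]
reg [318. 290.] 0.91 [316. 291.] [65. 67.] [ 0.5506 -0.1851  0.018 ]
reg [250.  67.] 0.79 [249.  64.] [76. 85.] [ 0.3436 -0.2236  0.018 ]
```

View pics/w2.png

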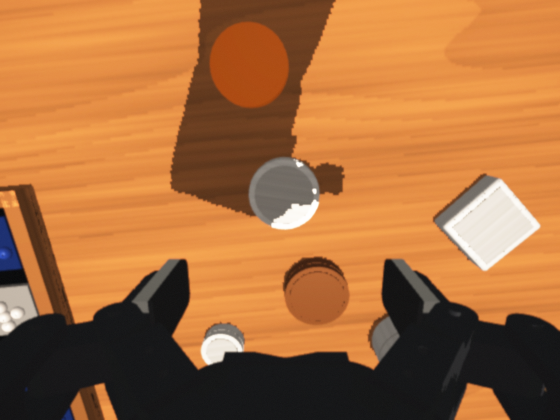

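The tin's lid is at (284,193), about 70 px wide. The brown decoy is at (317,293) and the orange one at (249,65). The fingers' strip to both sides is free.

```bash
python3 - <<'E'
from h import *
print(at("wrist",(284,193),.022), at("wrist",(250,193),.022), at("wrist",(319,193),.022))
p=at("wrist",(284,193),.022)
print(delta([p[0],p[1],.020],84.4))
E
```

```text
[ 0.45107183 -0.20580664  0.022     ] [ 0.44818943 -0.23541187  0.022     ] [ 0.4540388  -0.17533283  0.022     ]
(array([  5.9,  -1.6, 131.3]), np.float64(84.46342824432686), np.float64(0.06342824432685745), array([-0.42,  0.29, -0.13,  1.15,  0.  , -0.32]))
```

Request:
{"op": "jog_arm", "data": {"moves": [[[5.5,-1.5,30],0],[[5.5,-1.5,70],0],[[5.5,-1.5,105],0],[[5.5,-1.5,123],0],[[5.5,-1.5,131],0],[[5.5,-1.5,131],0],[[5.5,-1.5,131],0],[[5.5,-1.5,131],0]]}}

```text
clock: 4.1
eef_pos: [0.4522, -0.2076, 0.0214]
tool_rot: [0.049, 0.999, -0.001, 0.001]
ft_force: [0.3, 0.1, -0.1]
grip_width: 0.0847
```

Request:
{"op": "jog_arm", "data": {"moves": [[[0,0,0],0],[[0,0,0],0],[[0,0,0],0],[[0,0,0],0],[[0,0,0],0],[[0,0,0],0],[[0,0,0],0],[[0,0,0],0],[[0,0,0],0],[[0,0,0],0]], "hand": 50}}

```text
clock: 5.1
eef_pos: [0.4508, -0.2072, 0.0199]
tool_rot: [0.05, 0.999, -0.0, -0.0]
ft_force: [0.0, 0.2, -0.8]
grip_width: 0.05
```

```bash
python3 - <<'E'
from h import *
o=monitor.get_obs(); print(o["clock"],o["grip_width"],o["ft_force"],o["eef_pos"])
im=imaging.camera("wrist"); s=imaging.camera("side")
save(np.vstack([im[:,:],])[80:420],"w3"); save(cv2.resize(s[240:390,240:440],None,fx=4,fy=4,interpolation=cv2.INTER_CUBIC),"s3")
E
```

```text
5.1 0.04997480914621562 [ 0.04646528  0.17122573 -0.77244646] [ 0.45077019 -0.20721957  0.01988401]
```

View pics/s3.png

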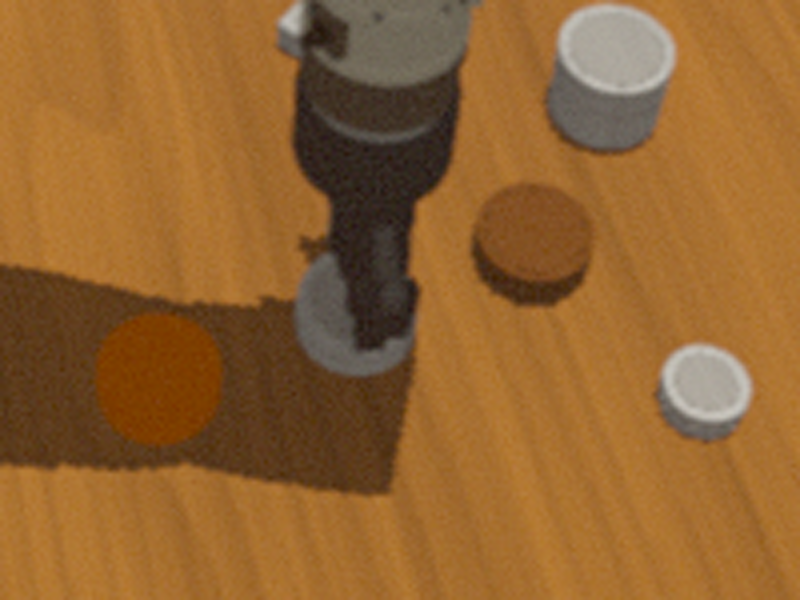

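View pics/w3.png

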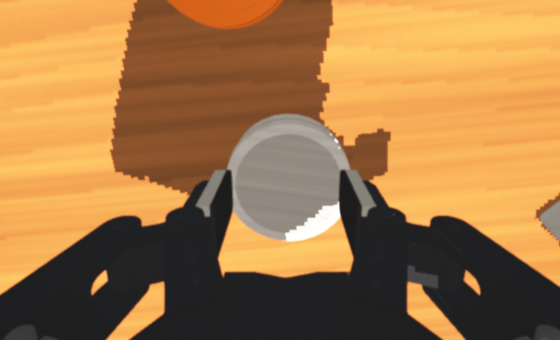

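The tin (lid at full-picture (290,261)) stands between the fingers but looks pushed towards the robot. Measuring that offset.

```bash
python3 - <<'E'
from h import *
o=monitor.get_obs();T=R.from_quat(o["tool_rot"]).as_matrix();
for p in ((290,261),(230,261),(350,261),(290,202),(290,321)):
  a=at("wrist",p,.022,o); print(p,np.round(a,4),np.round(T.T@(a-o["eef_pos"])*1000,1))
# where do points at the tool (pad tips at 50 mm opening) project
H=np.array(imaging.calibration("wrist")["hand_eye"]);K=np.array(imaging.calibration("wrist")["camera_matrix"])
for x in(-11,0,11):
  for y in(-25,25):
    for z in(0,10,17):
      q=K@(np.linalg.inv(H)@[x/1e3,y/1e3,z/1e3,1])[:3]; print(x,y,z,np.round(q[:2]/q[2]))
E
```

```text
(290, 261) [ 0.4506 -0.2053  0.022 ] [ 0.4  1.9 -2.1]
(230, 261) [ 0.4477 -0.2344  0.022 ] [  0.4 -27.4  -2.1]
(350, 261) [ 0.4535 -0.1761  0.022 ] [ 0.4 31.2 -2.1]
(290, 202) [ 0.4211 -0.2024  0.022 ] [30.   1.8 -2.1]
(290, 321) [ 0.4839 -0.2085  0.022 ] [-33.1   2.   -2.1]
-11 -25 0 [236. 280.]
-11 -25 10 [239. 271.]
-11 -25 17 [241. 266.]
-11 25 0 [336. 280.]
-11 25 10 [333. 271.]
-11 25 17 [331. 266.]
0 -25 0 [236. 260.]
0 -25 10 [238. 252.]
0 -25 17 [240. 247.]
0 25 0 [337. 260.]
0 25 10 [334. 252.]
0 25 17 [332. 247.]
11 -25 0 [235. 239.]
11 -25 10 [238. 232.]
11 -25 17 [239. 228.]
11 25 0 [338. 239.]
11 25 10 [335. 232.]
11 25 17 [333. 228.]
```

Request:
{"op": "jog_arm", "data": {"moves": [[[0,0,0],0],[[0,0,0],0],[[0,0,0],0],[[0,0,0],0]], "hand": 45}}

```text
clock: 5.6
eef_pos: [0.4508, -0.2072, 0.0199]
tool_rot: [0.05, 0.999, -0.0, -0.0]
ft_force: [-0.6, -0.4, -0.3]
grip_width: 0.0448
```

```bash
python3 - <<'E'
from h import *
o=monitor.get_obs(); print(o["clock"],o["grip_width"],o["ft_force"],o["eef_pos"])
a=imaging.camera("wrist"); save(a[160:360,150:430],"w4"); a0=cv2.imread("pics/w3.png")
save(cv2.resize(np.vstack([a0[80:280,150:430,::-1],a[160:360,150:430]]),None,fx=1.5,fy=1.5),"w4")
E
```

```text
5.6 0.04480419253709935 [-0.60013525 -0.38514357 -0.28581856] [ 0.45076137 -0.20721688  0.01990521]
```

View pics/w4.png

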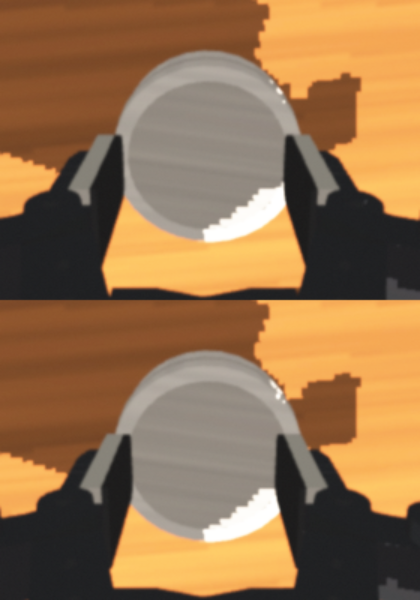

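The second picture shows the fingers at 45 mm covering the lid's rim. So the tips are above the 22 mm lid even with the TCP at z = 0.020, higher than the stated 17 mm ahead suggests. I'll open to 70 mm, shift 2 mm in y to centre, and go down in small steps while watching the force.

Request:
{"op": "jog_arm", "data": {"moves": [[[0,0,0],0],[[0,2,0],0],[[0,2,0],0],[[0,2,0],0],[[0,2,3],0],[[0,2,6],0],[[0,2,6],0]], "hand": 72}}

```text
clock: 6.35
eef_pos: [0.4505, -0.205, 0.0133]
tool_rot: [0.05, 0.999, 0.0, -0.001]
ft_force: [0.5, 0.0, -0.6]
grip_width: 0.072
```

```bash
python3 - <<'E'
from h import *
o=monitor.get_obs(); print(o["clock"],o["grip_width"],o["ft_force"],o["eef_pos"])
a=imaging.camera("wrist"); save(cv2.resize(a[160:360,150:430],None,fx=2,fy=2),"w5")
E
```

```text
6.35 0.07204284382236556 [ 0.45784432  0.04342366 -0.59011781] [ 0.45046356 -0.20501059  0.01329471]
```

View pics/w5.png

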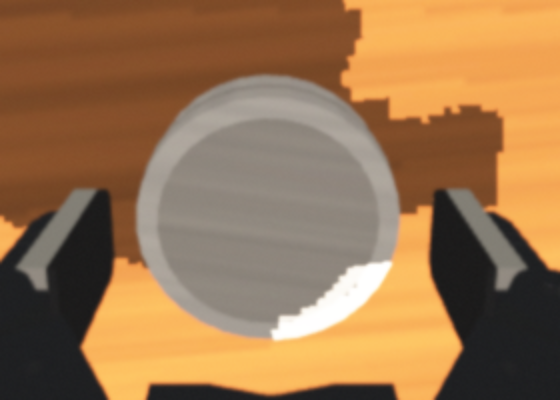

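The lid's rim spans 137–399 in the 2x crop. The pads' inner edges are at 110 and 432, clear on both sides, and the tips are about 6 mm above the lid. Continuing down with force checks.

Request:
{"op": "jog_arm", "data": {"moves": [[[0,0.5,3],0],[[0,0.5,6],0],[[0,0.5,9],0],[[0,0.5,9],0]]}}

```text
clock: 6.8
eef_pos: [0.4506, -0.2045, 0.0043]
tool_rot: [0.05, 0.999, 0.0, -0.0]
ft_force: [0.0, -0.6, 0.2]
grip_width: 0.0719
```

Request:
{"op": "jog_arm", "data": {"moves": [[[0,0,2],0],[[0,0,4],0],[[0,0,5],0],[[0,0,5],0]]}}

```text
clock: 7.2
eef_pos: [0.4509, -0.2047, -0.0003]
tool_rot: [0.05, 0.999, 0.0, -0.0]
ft_force: [-0.3, -0.5, -0.1]
grip_width: 0.0719
```

Request:
{"op": "jog_arm", "data": {"moves": [[[0,0,2],0],[[0,0,4],0],[[0,0,4],0]]}}

```text
clock: 7.5
eef_pos: [0.4507, -0.2046, -0.0044]
tool_rot: [0.05, 0.999, 0.0, -0.0]
ft_force: [0.8, 0.3, 0.7]
grip_width: 0.0718
```

Request:
{"op": "jog_arm", "data": {"moves": [[[0,0,0],0],[[0,0,0],0],[[0,0,0],0],[[0,0,0],0],[[0,0,0],0],[[0,0,0],0]], "hand": 50}}

```text
clock: 8.1
eef_pos: [0.4512, -0.2048, -0.0036]
tool_rot: [0.05, 0.999, -0.0, 0.0]
ft_force: [-1.3, -0.3, 6.0]
grip_width: 0.0598
```

Request:
{"op": "jog_arm", "data": {"moves": [[[0,0,-10],0],[[0,0,-40],0],[[0,0,-80],0],[[0,0,-120],0],[[0,0,-145],0],[[0,0,-160],0],[[0,0,-160],0]]}}

```text
clock: 8.8
eef_pos: [0.4527, -0.2055, 0.1587]
tool_rot: [0.05, 0.999, -0.001, 0.003]
ft_force: [0.5, 0.3, -0.7]
grip_width: 0.0599
```

Request:
{"op": "jog_arm", "data": {"moves": [[[-6,35,0],0],[[-13,75,0],0],[[-20,118,0],0],[[-27,161,0],0],[[-34,204,0],0],[[-41,247,0],0],[[-48,290,0],0],[[-55,330,0],0],[[-62,370,0],0],[[-68.5,408,0],0],[[-68.5,408,0],0],[[-68.5,408,0],0]]}}

```text
clock: 10.0
eef_pos: [0.5586, 0.195, 0.154]
tool_rot: [0.049, 0.999, -0.001, -0.002]
ft_force: [0.3, -1.3, -0.4]
grip_width: 0.0597
```

```bash
python3 - <<'E'
from h import *
o=monitor.get_obs(); print(o["clock"],o["grip_width"],o["ft_force"],delta([.560,.1942,.11],84.4),o["eef_pos"])
a=imaging.camera("wrist"); s=imaging.camera("side")
save(np.hstack([cv2.resize(a[150:420,130:450],(480,405)),cv2.resize(s[110:245,270:376],(318,405))]),"w6")
E
```

```text
10.0 0.05970033811712357 [ 0.32973718 -1.30440499 -0.44136544] (array([-1.6, -0.6, 44. ]), np.float64(84.41665155030073), np.float64(0.01665155030072185), array([ 0.34,  0.46,  0.14,  1.25, -0.  ,  0.43])) [0.55863594 0.19500489 0.1539571 ]
```

View pics/w6.png

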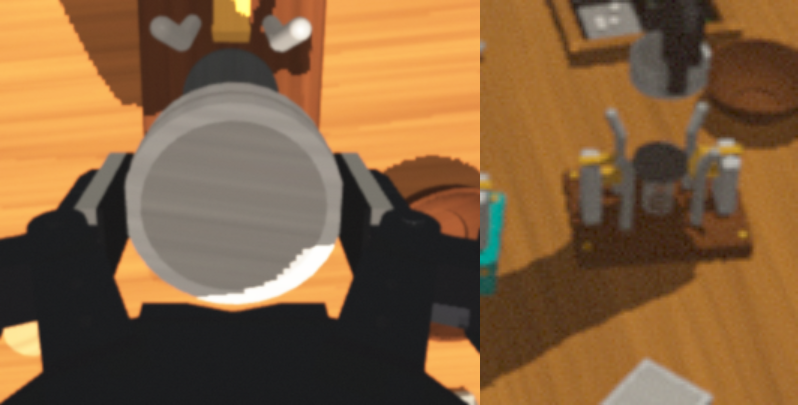

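Tin held level: lid centre at (235,197) in the wrist crop, on the centre line between the posts at (175,33) and (288,33). The magazine is below. Lowering into the posts.

Request:
{"op": "jog_arm", "data": {"moves": [[[-0.5,-0.5,15],0],[[-0.5,-0.5,35],0],[[-0.5,-0.5,45],0],[[-0.5,-0.5,53],0],[[-0.5,-0.5,60],0],[[-0.5,-0.5,66],0],[[-0.5,-0.5,71],0],[[-0.5,-0.5,75],0],[[-0.5,-0.5,75],0],[[-0.5,-0.5,75],0]]}}

```text
clock: 11.1
eef_pos: [0.5603, 0.194, 0.0811]
tool_rot: [0.05, 0.999, 0.0, 0.0]
ft_force: [-0.2, -0.1, -0.3]
grip_width: 0.0596
```

Request:
{"op": "jog_arm", "data": {"moves": [[[0,0,2],0],[[0,0,4],0],[[0,0,6],0],[[0,0,8],0],[[0,0,8],0],[[0,0,8],0]]}}

```text
clock: 11.7
eef_pos: [0.5599, 0.1938, 0.0727]
tool_rot: [0.05, 0.999, -0.0, -0.0]
ft_force: [-0.3, -0.8, -1.7]
grip_width: 0.06
```

Request:
{"op": "jog_arm", "data": {"moves": [[[0,0,2],0],[[0,0,4],0],[[0,0,4],0],[[0,0,4],0]]}}

```text
clock: 12.1
eef_pos: [0.5599, 0.1938, 0.0687]
tool_rot: [0.05, 0.999, -0.0, -0.0]
ft_force: [-0.9, -0.4, -0.8]
grip_width: 0.0598
```

Request:
{"op": "jog_arm", "data": {"moves": [[[0,0,2],0],[[0,0,4],0],[[0,0,4],0],[[0,0,4],0]]}}

```text
clock: 12.5
eef_pos: [0.5599, 0.1938, 0.065]
tool_rot: [0.05, 0.999, -0.0, -0.0]
ft_force: [-4.3, -1.7, 3.1]
grip_width: 0.0597
```

Plate contact: about 3 N up. The −4 N in x suggests the tin sits slightly towards +x, so I'll release it to centre itself, then press with closed fingers.

Request:
{"op": "jog_arm", "data": {"moves": [[[0.5,0,0],0],[[0.5,0,0],0],[[0.5,0,0],0],[[0.5,0,0],0],[[0.5,0,0],0],[[0.5,0,-20],0],[[0.5,0,-50],0],[[0.5,0,-80],0],[[0.5,0,-100],0],[[0.5,0,-100],0],[[0.5,0,-100],0]], "hand": 80}}

```text
clock: 13.6
eef_pos: [0.5598, 0.194, 0.1649]
tool_rot: [0.05, 0.999, 0.0, 0.0]
ft_force: [0.5, -0.3, -0.9]
grip_width: 0.0798
```

```bash
python3 - <<'E'
from h import *
o=monitor.get_obs(); print(o["clock"],o["grip_width"],o["ft_force"],o["eef_pos"])
a=imaging.camera("wrist"); s=imaging.camera("side")
save(np.hstack([cv2.resize(a[100:370,130:450],(480,405)),cv2.resize(s[110:245,270:376],(318,405))]),"w7")
E
```

```text
13.6 0.07980918396815574 [ 0.46210686 -0.30898869 -0.86300324] [0.55978851 0.1940174  0.16487302]
```

View pics/w7.png

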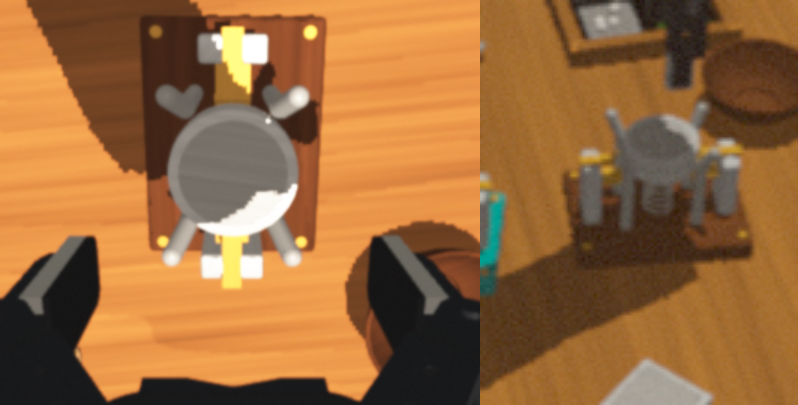

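The tin sits flat on the plate between the four posts, lid centre at crop (233,170), about 3 mm on the robot's side of the TCP. Closing the fingers, shifting 2.5 mm that way, and pressing in steps.

Request:
{"op": "jog_arm", "data": {"moves": [[[2.5,0,0],0],[[2.5,0,0],0],[[2.5,0,0],0],[[2.5,0,0],0],[[2.5,0,0],0],[[2.5,0,0],0],[[2.5,0,15],0],[[2.5,0,35],0],[[2.5,0,50],0],[[2.5,0,50],0],[[2.5,0,50],0]], "hand": 0}}

```text
clock: 14.8
eef_pos: [0.5571, 0.1942, 0.1151]
tool_rot: [0.05, 0.999, -0.0, -0.0]
ft_force: [-0.4, -0.1, -0.3]
grip_width: 0.0001
```

Request:
{"op": "jog_arm", "data": {"moves": [[[0,0,3],0],[[0,0,6],0],[[0,0,9],0],[[0,0,12],0],[[0,0,14],0],[[0,0,14],0]]}}

```text
clock: 15.4
eef_pos: [0.5569, 0.1941, 0.1005]
tool_rot: [0.05, 0.999, -0.0, -0.0]
ft_force: [-0.2, -0.1, 0.7]
grip_width: -0.0002
```

Request:
{"op": "jog_arm", "data": {"moves": [[[0,0,3],0],[[0,0,6],0],[[0,0,8],0],[[0,0,8],0]]}}

```text
clock: 15.8
eef_pos: [0.5568, 0.1941, 0.0924]
tool_rot: [0.05, 0.999, -0.0, -0.0]
ft_force: [-0.1, -0.5, 1.0]
grip_width: 0.0005
```

Request:
{"op": "jog_arm", "data": {"moves": [[[0,0,3],0],[[0,0,6],0],[[0,0,8],0],[[0,0,8],0]]}}

```text
clock: 16.2
eef_pos: [0.5573, 0.1942, 0.0849]
tool_rot: [0.05, 0.999, 0.0, 0.0]
ft_force: [-0.2, 0.6, 1.1]
grip_width: -0.0001
```

Request:
{"op": "jog_arm", "data": {"moves": [[[0,0,3],0],[[0,0,6],0],[[0,0,8],0],[[0,0,8],0]]}}

```text
clock: 16.6
eef_pos: [0.5576, 0.1943, 0.0771]
tool_rot: [0.05, 0.999, 0.0, 0.0]
ft_force: [0.9, 0.0, 2.4]
grip_width: -0.0003
```

Request:
{"op": "jog_arm", "data": {"moves": [[[0,0,3],0],[[0,0,6],0],[[0,0,8],0],[[0,0,8],0]]}}

```text
clock: 17.0
eef_pos: [0.5577, 0.1943, 0.0691]
tool_rot: [0.05, 0.999, 0.0, 0.001]
ft_force: [1.1, 0.9, 3.6]
grip_width: 0.0002
```

Request:
{"op": "jog_arm", "data": {"moves": [[[0,0,3],0],[[0,0,6],0],[[0,0,6],0]]}}

```text
clock: 17.3
eef_pos: [0.5577, 0.1943, 0.063]
tool_rot: [0.05, 0.999, 0.0, 0.001]
ft_force: [2.4, -0.9, 2.7]
grip_width: 0.0
```

Request:
{"op": "jog_arm", "data": {"moves": [[[0,0,2],0],[[0,0,4],0],[[0,0,4],0]]}}

```text
clock: 17.6
eef_pos: [0.5577, 0.1943, 0.0592]
tool_rot: [0.05, 0.999, 0.0, 0.001]
ft_force: [1.8, 0.2, 4.2]
grip_width: -0.0004
```

Request:
{"op": "jog_arm", "data": {"moves": [[[0,0,2],0],[[0,0,4],0],[[0,0,4],0]]}}

```text
clock: 17.9
eef_pos: [0.5577, 0.1943, 0.0553]
tool_rot: [0.05, 0.999, 0.0, 0.001]
ft_force: [1.0, 0.7, 3.9]
grip_width: -0.0
```

Request:
{"op": "jog_arm", "data": {"moves": [[[0,0,1.5],0],[[0,0,3],0],[[0,0,3],0]]}}

```text
clock: 18.2
eef_pos: [0.5577, 0.1944, 0.0524]
tool_rot: [0.05, 0.999, 0.0, 0.001]
ft_force: [1.3, -1.1, 4.6]
grip_width: 0.0001
```

Request:
{"op": "jog_arm", "data": {"moves": [[[0,0,1.5],0],[[0,0,3],0],[[0,0,3],0]]}}

```text
clock: 18.5
eef_pos: [0.5577, 0.1944, 0.0494]
tool_rot: [0.05, 0.999, 0.0, 0.001]
ft_force: [0.8, -0.3, 5.0]
grip_width: -0.0001
```

Request:
{"op": "jog_arm", "data": {"moves": [[[0,0,1],0],[[0,0,2],0],[[0,0,2],0]]}}

```text
clock: 18.8
eef_pos: [0.5577, 0.1943, 0.0473]
tool_rot: [0.05, 0.999, 0.0, 0.001]
ft_force: [0.4, 0.8, 4.4]
grip_width: -0.0001
```

Request:
{"op": "jog_arm", "data": {"moves": [[[0,0,1],0],[[0,0,2],0],[[0,0,2],0]]}}

```text
clock: 19.1
eef_pos: [0.5577, 0.1943, 0.0454]
tool_rot: [0.05, 0.999, 0.0, 0.001]
ft_force: [0.7, 0.9, 5.6]
grip_width: 0.0001
```

```bash
python3 - <<'E'
from h import *
o=monitor.get_obs(); print(o["clock"],o["ft_force"],o["eef_pos"])
a=imaging.camera("wrist"); s=imaging.camera("side")
save(np.hstack([cv2.resize(a[130:400,130:450],(480,405)),cv2.resize(s[110:245,270:376],(318,405))]),"w8")
E
```

```text
19.1 [0.71595092 0.90408216 5.59177095] [0.55769764 0.19434339 0.04535726]
```

View pics/w8.png

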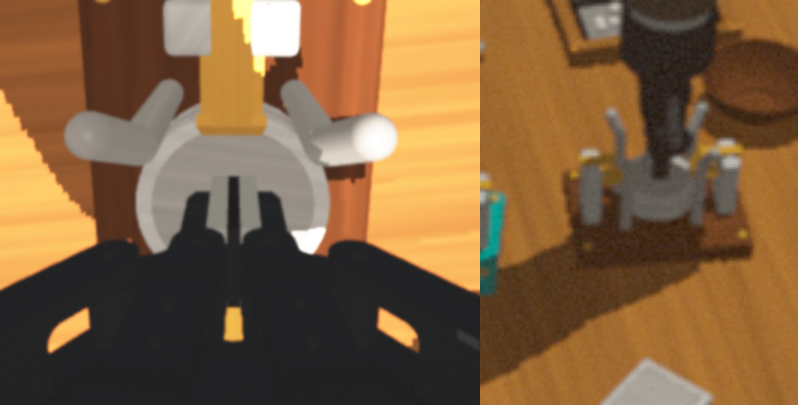

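The wrist picture shows the brass catch at (233,125) lying over the lid's rim, with the lid at about 48 mm height. One small extra push to confirm the stop.

Request:
{"op": "jog_arm", "data": {"moves": [[[0,0,1],0],[[0,0,2],0],[[0,0,2],0]]}}

```text
clock: 19.5
eef_pos: [0.5577, 0.1944, 0.0434]
tool_rot: [0.05, 0.999, 0.0, 0.001]
ft_force: [0.7, -0.0, 6.2]
grip_width: -0.0002
```

Request:
{"op": "jog_arm", "data": {"moves": [[[0,0,1],0],[[0,0,1.5],0],[[0,0,1.5],0]]}}

```text
clock: 19.8
eef_pos: [0.5577, 0.1944, 0.0427]
tool_rot: [0.05, 0.999, 0.0, 0.001]
ft_force: [-1.0, -0.5, 9.2]
grip_width: -0.0002
```

The bottom stop is reached: force jumps to 9 N with hardly any further travel. Backing off and checking.

Request:
{"op": "jog_arm", "data": {"moves": [[[0,0,-3],0],[[0,0,-8],0],[[0,0,-20],0],[[0,0,-45],0],[[0,0,-80],0],[[0,0,-110],0],[[0,0,-120],0],[[0,0,-120],0],[[0,0,-120],0]]}}

```text
clock: 20.7
eef_pos: [0.5562, 0.1939, 0.16]
tool_rot: [0.05, 0.999, -0.0, -0.001]
ft_force: [-1.0, 0.0, -0.0]
grip_width: 0.0
```

```bash
python3 - <<'E'
from h import *
o=monitor.get_obs(); print(o["clock"],o["ft_force"],o["eef_pos"])
a=imaging.camera("wrist"); s=imaging.camera("side")
save(np.hstack([cv2.resize(a[100:370,130:450],(480,405)),cv2.resize(s[110:245,270:376],(318,405))]),"w9")
E
```

```text
20.7 [-0.98521976  0.0051908  -0.04342326] [0.5561802 0.1938908 0.1599519]
```

View pics/w9.png

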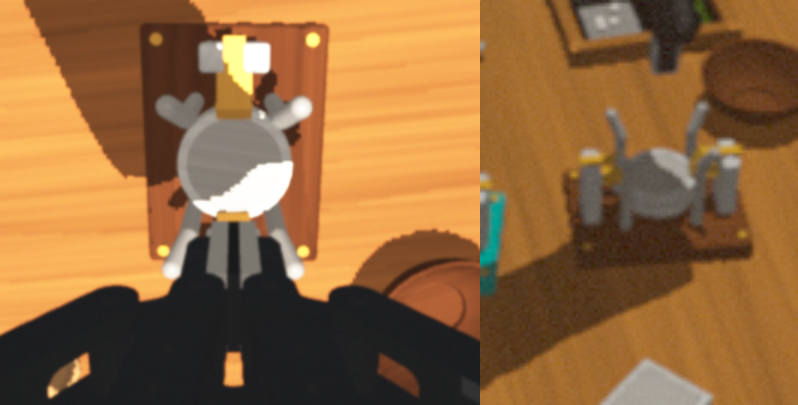

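Both catches (at (235,110) and (233,216)) overlap the lid, which stays down at about 54 mm and looks level. Handing in.

```bash
python3 -c "
from h import *
print(bot.job_done())"
```

```text
the job is handed in; nothing more can be done
None
```

I put the wide flat tin in the brown magazine, pressed it to the bottom stop with closed fingers and let go at 20.7 s. Then I handed the job in; it reports no verdict.

**Last checks:**
- **Catches:** the wrist picture after release shows both brass catches over the lid's rim. The lid looks level and sits at about 54–55 mm by its apparent size, so the underside is at about 32–33 mm. The limit is 24–34 mm, and the method is only good to a few mm.
- **Pressing:** the force was about 6 N just before the bottom stop and rose to about 9 N on it. I never saw the 8–12 N peak expected at the catches, perhaps because force was only read between steps.
- **Arm:** it stands clear at a height of 0.16 m, with no contact force beyond noise.

**What disagreed:** the fingertips stood up to about 20 mm farther back from the TCP than stated. The first grasp therefore closed above the tin, without moving it. I redid it lower with force checks, and the jaws then read 59.8 mm on the 62 mm tin. As they closed, the tips pressed on the counter with about 6 N.

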